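Clamp a laptop I/O board in the holding jig

TASK

Swing the jig's sprung clip up so that it stays open by itself, slide the green I/O board, brass edge first, flat along the deck under the orange lip until its brass edge is fully home against the stop, then lower the clip under control so that its foot rests on the board, and let go. Never let the clip snap shut, set the board down gently and press it home with about 5 newtons, never 10, and leave the other things on the bench alone.

Things in the scene. Friction and masses are not known exactly. Their poses are not given: they have to be found in the camera images.
- jig: Fixed holding jig on the grey bench mat: aluminium plate 220 x 90 x 14 mm; its top is the deck. Origin on its underside (mat level), 20 mm in +x from the plate's centre (plate spans x -130 to +90 mm); x points from the open loading end to the stop and hinge, z up. The board's channel lies along x at y = 0. Two 30 mm tall steel cheeks carry the clip's hinge at x = +60 mm.
- seat (a joint): Travel (m) of the stop's tell-tale pin: 0 = out, 5 mm proud of the stop's face; 0.005 = flush, board home. Very light spring, about 0.1 N. The stop, a black block under an orange plate, is set anew each time and clamped: its face is 23 to 45 mm past the guide mouth; find it by feel. Its orange lip reaches 12 mm back over the channel, underside 8 mm, top 12 mm above the deck.
- guide_mouth (a point): Centre of the channel's mouth, on the deck, at jig x = -5 mm (14 mm above the jig's underside; axes as the jig's). From here 51 mm on, two black guides, 8 mm high above the deck, stand 46 mm apart; over the 18 mm before this point they flare to about 57 mm apart.
- clip_hinge (a point): Hinge axis of the clip, 24 mm above the deck, at jig x = +60 mm; the hinge turns about the jig's y.
- clip_bar (a point): Centre of the red cross bar at the clip's free end, 80 mm from the hinge axis: a cylinder 14 mm in diameter, 36 mm long along the jig's y, to pinch by its flat ends or push from below. Shut, it is level with the hinge, 24 mm above the deck; upright, straight above the hinge. Clear of the guides, the fingertips can reach about 10 mm below its centre.
- clip (a joint): Angle of the clip (rad): 0 = shut, arm level from the hinge to the jig's -x, foot 1 mm above the bare deck; grows as the bar swings up, to a stop at 1.6 (upright). The over-centre spring pulls it shut below about 0.8 (about 2 N at the bar), and fully open, holding it there, above. On the seated board it rests at about 0.08.
- clip_foot (a point): Black rubber foot, a fixed roller under the clip's arm, 8 mm in diameter, 24 mm long along the jig's y; this point is its underside, 58 mm from the hinge along the arm and 23 mm below it. Presses on the board with about 3 N when lowered.
- board: The green I/O board, loose, about 60 g: flat slab 100 x 44 x 6 mm, origin at the centre of its underside, x along its length towards the brass-coated edge, z up. At its tail (x -50 to -36 mm) a metal connector 30 mm wide rises 8 mm more, flush with the tail edge. Lies on the mat, connector up, to the right of the jig. Hold it across its width, about 30 mm behind the centre, or push its tail.
- board_front (a point): Middle of the lower edge of the green board's brass end, at the underside, 50 mm in +x from its centre.
- spare: Blue board of the same shape and size as the green one: leave it alone.
- speaker: Small black speaker module 70 x 32 x 12 mm: leave alone. Origin under its centre.
- fan: Flat round cooling fan with outlet, 86 x 72 x 11 mm: leave alone. Origin under the rotor.
- battery: Black flat battery pack 75 x 200 x 8 mm: leave alone. Origin under its centre.
- driver: Screwdriver, 170 mm long: leave alone.
- dish: Steel screw dish, 70 mm across, 22 mm high: leave alone. Origin under its centre.
- jar: Amber jar, 44 mm across, 55 mm high: leave alone. Origin under its centre.
Things that resemble listed ones, but are neither listed nor needed, are in the scene too. There is more than one size of the board; the job needs the smallest.

How it is judged:
By the outcome, as a careful person would: the job done as asked, in the order asked, and still so for the second after the job is handed in, with the robot touching nothing.
It also fails if it takes over 72 s, if anything falls off the work surface, if the arm or the gripper's body presses on something with over 40 N, if the wrist force passes 120 N, or if a joint passes its speed limit or range.

ROBOT

A 6-joint arm with a two-finger parallel gripper is mounted at the origin on the work surface. World frame = base frame: x ahead of the robot, y to its left, z up, the work surface at z = 0. Lengths are in m, angles in rad, forces in N, time in s.
With the tool pointing down it reaches from about 0.35 to 0.925 m from the base axis. Payload 6.4 kg.
Tool frame: the origin (TCP) lies on the centre line of the jaws, within the pads' length; the fingertips stand 22 mm ahead of it and the grasp point (between the pads) lies 3 mm ahead of it; z points along the fingers, y is the line along which they close (so a half turn about z gives the same grasp; the last joint's range is limited). The gripper opens to 85 mm and grips with 20 to 120 N. Pads are 22 mm wide; open, the fingers measure 114 mm over their backs; the gripper's body (76 mm by 85 mm) begins 54 mm behind the grasp point. The pads swing forward as they close: fully open they stand 13 mm farther back than shut.
Start: joints at [1.047, 0.245, 1.558, -0, 1.339, -0.174], TCP at [0.223, 0.611, 0.219] pointing down, gripper open.
Joint ranges: [-3.13, 3.13], [-1.02, 2.26], [0.13, 2.54], [-0.95, 4.09], [0.21, 2.88], [-2.74, 2.74]. Speed limits (rad/s): [2.57, 2.57, 3.14, 3.14, 3.14, 3.14].

INTERFACE

Orientations are given as a unit quaternion [x, y, z, w].
In Python, from workcell import state, camera, finish_job, trace, spot_point gives the robot as it stands. The module is installed in compiled form; this text tells all that it offers.
- The arm moves only by the tool step_arm, never from a script. Its argument "moves" is a list that holds one entry, the list of rows, each a list of 7 numbers: the shift along the tool's x, y, z scaled (see below), then the turn, a rotation vector about the tool's x, y, z scaled (see below), then the opening, from -1 (shut) to 1 (fully open). In form: [[[x, y, z, wx, wy, wz, jaw], ...]]. A call has 1 to 20 rows; each row shifts and turns the commanded pose from where the row before left it, along the tool's axes as they then stand; what a row does not reach is not made up. The controller multiplies each number of a shift by 50 mm and each number of a turn by 4 degrees. A row lasts 1/8 s, in which the tool goes at most 62.5 mm and 10.7 degrees, less where a joint would pass 70% of its speed; a pose out of reach is approached as far as the arm can. A call with a number of a shift or a turn outside -1 to 1 is refused whole. A call with a gripper value outside its range is refused whole. The fingers move at their own pace and stop on an object; "newtons" is the grip in N (left out, the last holds). Time passes only in rows, so rows that do not move let the fingers close. It gives the time, the measured TCP pose, the force, the opening and the grip force at its end, in the units of the state.
- state(): the state, without advancing time (a new reading comes with each control period).
- camera(name): name is "scene" or "top"; returns a dict with "color" (400x640x3 uint8, blue, green, red), "mtx" (3x3 intrinsics, pixels), "distortion" ([k1, k2, p1, p2, k3] as OpenCV has them; the pictures are not rectified), "pose" (4x4, takes a point from camera to world coordinates). Camera axes: x right, y up, looking along -z (the intrinsics and any distortion apply to the point x, -y, -z); pixel columns grow to the right and rows downward; lengths in m; the calibration is good to about 2 mm. A picture is of the moment at which its call begins. There is no depth.
- finish_job(): hands the job in; it is judged then, once.
Trained networks look in a picture, given as the dict that the camera call returned (one of the last four; its "shot" number tells which), for a name from the list of things; names that differ only in an ending like _2 or _b are one class to them, and where a whole thing is asked for, a point or a joint stands for the part that bears it (a point fixed in the world has none). Each returns a list of dicts, best first, with "p" (0 to 1); they miss things now and then, are a little off and sometimes report something else, mostly with a low value. They report only what shows in the picture. A call takes as long as a camera call. They do not tell look-alikes from the thing itself.
- trace(picture, label): "pixels" (400x640 bool, what is visible of it).
- spot_point(picture, label): "at" ([x, y, z] in m, in world coordinates, good to about 4 mm: a listed point, or the origin of a listed thing).
The state is a dict: "time": time; "qpos": joint angles; "qvel": joint speeds; "effort": joint torques, N m; "eef_pos": TCP position; "tcp_rot": TCP orientation; "ft_force": force on the tool from outside, world axes, zero at the start; "ft_torque": the same for the moment, N m; "width": finger opening in m; "grip_force": force on a finger pad.
Only numpy, scipy, OpenCV 4.12 (cv2) and the standard library are available. Lean on these libraries where they do the work, as an engineer would, in place of code of your own. Each camera call takes 0.05 s, during which the arm holds its last target. There are 200 camera calls.

## Working session

There is one attempt and no reset: what is moved stays moved. The work goes in short steps, Python scripts to look and compute and a tool call to move; the robot and the scene stay as the last step left them, time stands still between calls to the robot, and variables do not carry over. Pictures are saved under pics/ and viewed, at most 10 in all, crops included, and the job is handed in when it is done.

Besides the shell and the picture viewer there is one more tool, called after "Emit:" as a command line: name --argument value ..., lists and objects as JSON in quotes. step_arm: Moves the arm, as the interface text tells. Shifts and turns lie within -1 to 1; 1 stands for 50 mm of shift or 4 degrees of turn. Its arguments: {"type":"object","properties":{"moves":{"type":"array","items":{"type":"array","items":{"type":"array","items":{"type":"number"}}}},"newtons":{"type":"number"}},"required":["moves"]}

```bash
mkdir -p pics; cat > h.py <<'E'
import numpy as np, cv2
from workcell import *
def ray(p,uv,z):
    n=cv2.undistortPoints(np.array([[uv]],float),np.array(p['mtx']),np.array(p['distortion']))[0,0]
    T=np.array(p['pose']); d=T[:3,:3]@np.array([n[0],-n[1],-1]); o=T[:3,3]
    return o+d*(z-o[2])/d[2]
def proj(p,P):
    T=np.array(p['pose']); c=(np.atleast_2d(P)-T[:3,3])@T[:3,:3]; c=c*[1,-1,-1]
    return cv2.projectPoints(c,np.zeros(3),np.zeros(3),np.array(p['mtx']),np.array(p['distortion']))[0][:,0]
def snap(n):
    p=camera(n); return p
E
python3 - <<'E'
from h import *
s=state(); print({k:np.round(v,3) for k,v in s.items()})
for n in ["top","scene"]:
    p=camera(n); cv2.imwrite(f"pics/{n}0.png",p["color"]); print(n,np.round(p["pose"],3).tolist(),p['mtx'])
    for l in ["jig","guide_mouth","clip_hinge","clip_bar","clip_foot","board","board_front","spare","speaker","battery","fan"]:
        print(l,[(round(d['p'],2),np.round(d['at'],3).tolist(),np.round(proj(p,d['at'])[0]).tolist()) for d in spot_point(p,l)][:4])
E
```

```text
{'time': np.float64(0.0), 'qpos': array([ 1.047,  0.246,  1.559, -0.   ,  1.339, -0.174]), 'qvel': array([-0.   ,  0.   ,  0.001,  0.001,  0.001, -0.001]), 'effort': array([-0.0000e+00, -4.2953e+01, -3.2611e+01, -0.0000e+00,  5.0000e-03,
       -0.0000e+00]), 'eef_pos': array([0.222, 0.61 , 0.218]), 'tcp_rot': array([ 0.174,  0.985, -0.001, -0.   ]), 'ft_force': array([-0.078, -0.717, -0.199]), 'ft_torque': array([-0.033, -0.01 , -0.033]), 'grip_force': np.float64(0.0), 'width': np.float64(0.086)}
top [[-0.007, 0.993, -0.115, 0.398], [-1.0, -0.007, -0.0, -0.086], [-0.001, 0.115, 0.993, 1.412], [0.0, 0.0, 0.0, 1.0]] [[481.00078742   0.         322.92631481]
 [  0.         481.00078742 196.13672092]
 [  0.           0.           1.        ]]
jig [(0.69, [0.571, 0.13, 0.004], [250.0, 193.0])]
guide_mouth [(0.61, [0.563, 0.132, 0.019], [248.0, 195.0])]
clip_hinge [(0.72, [0.626, 0.126, 0.042], [249.0, 173.0]), (0.46, [0.538, -0.174, 0.003], [353.0, 204.0]), (0.4, [0.772, -0.104, 0.004], [329.0, 126.0])]
clip_bar [(0.74, [0.552, 0.132, 0.038], [247.0, 198.0])]
clip_foot [(0.69, [0.571, 0.
[... 1094 characters left out ...]
 0.039], [369.0, 170.0])]
clip_foot [(0.48, [0.572, 0.13, 0.021], [373.0, 176.0])]
board [(0.94, [0.611, -0.042, 0.006], [344.0, 204.0]), (0.76, [0.533, -0.173, -0.003], [304.0, 207.0]), (0.72, [0.3, -0.58, 0.001], [181.0, 212.0])]
board_front [(0.83, [0.25, -0.624, 0.003], [165.0, 208.0]), (0.73, [0.683, -0.045, 0.003], [354.0, 218.0]), (0.59, [0.586, -0.178, 0.0], [310.0, 216.0]), (0.58, [0.566, 0.133, 0.004], [372.0, 178.0])]
spare [(0.75, [0.574, 0.132, 0.015], [373.0, 177.0]), (0.63, [0.526, -0.333, 0.006], [266.0, 223.0])]
speaker [(0.53, [0.378, -0.073, 0.006], [305.0, 169.0])]
battery [(0.66, [0.709, -0.292, 0.001], [302.0, 256.0])]
fan [(0.58, [0.768, -0.11, 0.002], [354.0, 243.0])]
```

View pics/top0.png

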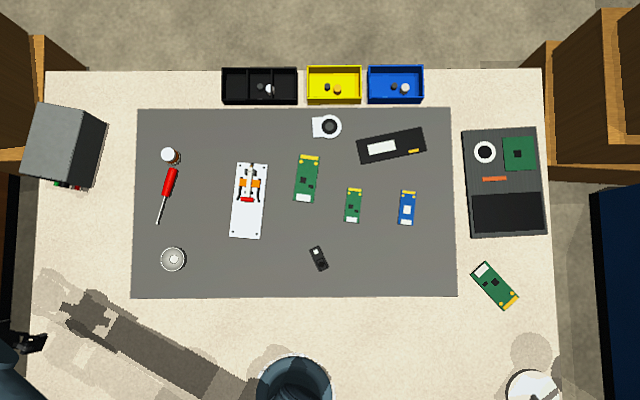

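View pics/scene0.png

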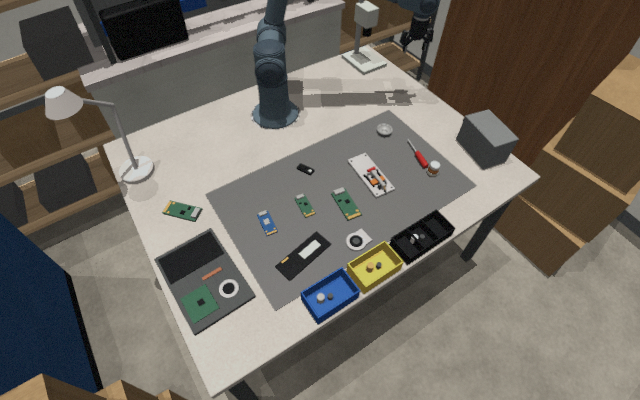

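Top view: there are three green boards, at (307,179), (353,204) and (494,285). The one at (353,204), about 100 mm long, is the smallest, and the other two are about 140 mm. The jig is at (248,200) and the blue spare at (407,208). Next I'll confirm with an enlarged crop and measure the poses.

```bash
python3 - <<'E'
from h import *
ims=[]
for n in ["top","scene"]:
    p=camera(n)
    for l,z in [("board",.006),("jig",.014)]:
        for d in trace(p,l):
            m=d['pixels'].astype(np.uint8)
            ys,xs=np.nonzero(m)
            if len(xs)<30: continue
            W=np.array([ray(p,(x,y),z)[:2] for x,y in zip(xs,ys)])
            r=cv2.minAreaRect((W*1000).astype(np.float32)); b=cv2.boxPoints(r)
            print(n,l,round(d['p'],2),np.round([xs.mean(),ys.mean()]),np.round(r[0],1),np.round(r[1],1),round(r[2],1),np.round(b).tolist())
    x,y,w,h=(225,150,140,100) if n=="top" else (290,145,120,85)
    ims.append(cv2.resize(p['color'][y:y+h,x:x+w],(560,400) if n=="top" else (560,397),interpolation=cv2.INTER_CUBIC)[:298 if 0 else 400])
cv2.imwrite("pics/c1.png",cv2.resize(ims[0],(800,571))); cv2.imwrite("pics/c2.png",cv2.resize(ims[1],(800,567)))
E
```

```text
top board 0.89 [305. 178.] [613.9 -34. ] [ 60.7 138.4] 81.9 [[541.0, -54.0], [678.0, -74.0], [687.0, -14.0], [550.0, 6.0]]
top board 0.82 [494. 286.] [ 299.5 -574.3] [139.9  63.7] 40.9 [[226.0, -596.0], [268.0, -644.0], [373.0, -553.0], [331.0, -504.0]]
top board 0.78 [352. 205.] [ 532.6 -171.6] [40.9 98.3] 83.4 [[481.0, -186.0], [579.0, -198.0], [584.0, -157.0], [486.0, -146.0]]
top jig 0.84 [248. 201.] [548.9 134.3] [ 93.2 223.7] 84.1 [[433.0, 99.0], [655.0, 76.0], [665.0, 169.0], [442.0, 192.0]]
top jig 0.39 [407. 207.] [ 524.7 -330.2] [ 50.5 101.2] 81.5 [[471.0, -348.0], [571.0, -363.0], [578.0, -313.0], [478.0, -298.0]]
scene board 0.94 [182. 211.] [ 300.8 -572.6] [143.2  65.1] 43.4 [[226.0, -598.0], [271.0, -645.0], [375.0, -547.0], [330.0, -500.0]]
scene board 0.81 [346. 204.] [611.3 -33.3] [ 67.8 151.2] 82.2 [[532.0, -57.0], [682.0, -77.0], [691.0, -10.0], [541.0, 11.0]]
scene board 0.52 [305. 205.] [ 531.6 -168.8] [ 44.9 109. ] 82.9 [[475.0, -184.0], [583.0, -198.0], [588.0, -153.0], [480.0, -140.0]]
scene board 0.41 [371. 175.] [547.  137.6] [ 98.6 225.4] 83.7 [[430.0, 101.0], [654.0, 76.0], [664.0, 174.0], [440.0, 199.0]]
```

View pics/c1.png

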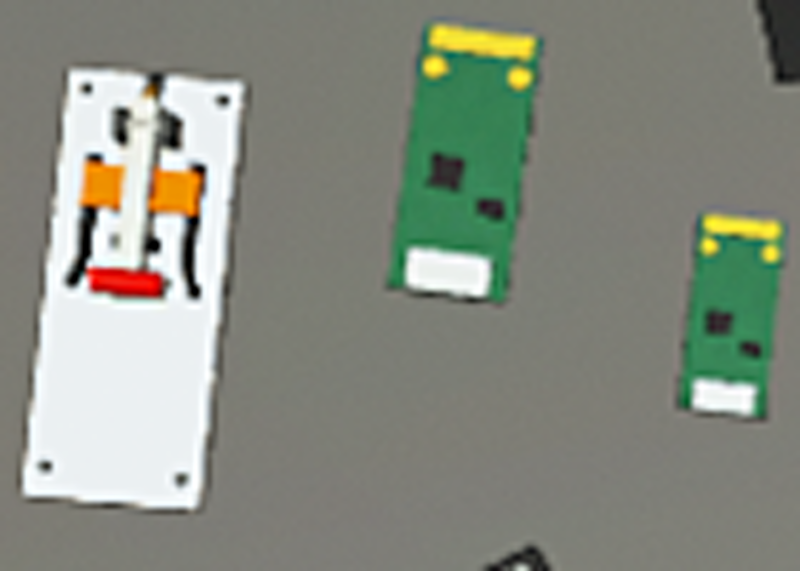

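The crop confirms it: the small green board at (353,204) has its brass end up-image (+x), matching the jig's direction. The jig's red bar sits at about (247,198) with the clip shut. I'll refine both poses.

```bash
cat >> h.py <<'E'
def rect(p,m,off,z):
    """m: float image (0..1) upscaled 8x of crop at off; returns minAreaRect in mm of level .5"""
    m=(m>0.5).astype(np.uint8); n,lab,st,_=cv2.connectedComponentsWithStats(m)
    k=1+np.argmax(st[1:,4]); c=max(cv2.findContours((lab==k).astype(np.uint8),cv2.RETR_EXTERNAL,cv2.CHAIN_APPROX_NONE)[0],key=len)[:,0]
    px=(c+.5)/8-.5+off
    W=np.array([ray(p,q,z)[:2] for q in px]); return cv2.minAreaRect((W*1000).astype(np.float32)),W
E
cat > meas.py <<'E'
from h import *
for n,jb,bb in [("top",(220,150,60,100),(335,178,36,54)),("scene",(340,145,65,60),(285,185,40,42))]:
    p=camera(n); I=p['color'].astype(np.float32)
    for l,(x,y,w,h),z in [("jig",jb,.015),("board",bb,.007)]:
        C=cv2.resize(I[y:y+h,x:x+w],None,fx=8,fy=8,interpolation=cv2.INTER_CUBIC)
        if l=="jig": v=C.min(2); f=(v-110)/(235-110)
        else: f=(cv2.max(C[...,1],C[...,2])-C[...,0]-10)/60+(C.min(2)>150)
        r,W=rect(p,f,np.array([x,y]),z); b=cv2.boxPoints(r)
        print(n,l,np.round(r[0],1),np.round(r[1],1),round(r[2],2),np.round(b).tolist())
E
python3 meas.py
```

```text
top jig [550.2 133.9] [ 91.3 221.9] 84.48 [[435.0, 99.0], [656.0, 78.0], [665.0, 169.0], [444.0, 190.0]]
top board [ 536.  -172.4] [ 43.4 100.5] 82.32 [[483.0, -187.0], [583.0, -201.0], [589.0, -158.0], [489.0, -144.0]]
scene jig [548.2 134.8] [ 88.6 219.4] 84.49 [[435.0, 101.0], [653.0, 80.0], [662.0, 168.0], [443.0, 189.0]]
scene board [ 572.8 -176.2] [41.5 23.3] 82.3 [[558.0, -195.0], [582.0, -198.0], [587.0, -157.0], [564.0, -154.0]]
```

Emit:
step_arm --moves '[[[0,0,0,0,0,-0.875,1],[0,0,0,0,0,-0.875,1],[0,0,0,0,0,-0.875,1],[0,0,0,0,0,-0.875,1],[0,0,0,0,0,0,1]]]' --newtons 25

```text
time: 2.22
eef_pos: [0.2228, 0.6106, 0.2189]
tcp_rot: [0.053, 0.999, -0.0, -0.0]
ft_force: [0.1, -0.3, -0.8]
width: 0.0853
grip_force: 0.0
```

Emit:
step_arm --moves '[[[-0.74,-0.887,0,0,0,-0.03,0.4],[-0.74,-0.887,0,0,0,-0.03,0.4],[-0.74,-0.887,0,0,0,-0.03,0.4],[-0.74,-0.887,0,0,0,-0.03,0.4],[-0.74,-0.887,0,0,0,0,0.4],[-0.74,-0.887,0,0,0,0,0.4],[-0.74,-0.887,0,0,0,0,0.4],[-0.74,-0.887,0,0,0,0,0.4],[-0.74,-0.887,0,0,0,0,0.4],[-0.74,-0.887,0,0,0,0,0.4],[0,0,0.8,0,0,0,0.4],[0,0,0.8,0,0,0,0.4],[0,0,0.4,0,0,0,0.4],[0,0,0,0,0,0,0.4]]]'

```text
time: 3.98
eef_pos: [0.5461, 0.1328, 0.1177]
tcp_rot: [0.049, 0.999, -0.0, -0.001]
ft_force: [0.2, 0.3, -0.9]
width: 0.0598
grip_force: 0.0
```

```bash
cat > where.py <<'E'
from h import *
from scipy.spatial.transform import Rotation as R
s=state(); a=np.radians(-5.5); J=np.array([.5691,.1324]); c=np.array([[np.cos(a),np.sin(a)],[-np.sin(a),np.cos(a)]])
r=R.from_quat(s['tcp_rot']).as_matrix()
f=c@np.array(s['ft_force'])[:2]
print("t %.2f jig mm"%s['time'],np.round(1000*c@(np.array(s['eef_pos'])[:2]-J),1),"z %.1f"%(1000*s['eef_pos'][2]),"tool y yaw %.2f"%np.degrees(np.arctan2(r[1,1],r[0,1])),"tilt",np.round(r[:,2],4),"Fjig",np.round(f,2),"Fz %.2f"%s['ft_force'][2],"w %.4f g %.1f"%(s['width'],s['grip_force']))
E
python3 where.py
```

```text
t 3.98 jig mm [-22.9  -1.8] z 117.7 tool y yaw 84.42 tilt [-2.8e-03 -1.0e-04 -1.0e+00] Fjig [0.13 0.29] Fz -0.89 w 0.0598 g 0.0
```

Emit:
step_arm --moves '[[[-0.06,0.036,0.5,0,0,0,0.3],[0,0,0.5,0,0,0,0.3],[0,0,0.3,0,0,0,0.2],[0,0,0,0,0,0,0],[0,0,0,0,0,0,-0.15],[0,0,0,0,0,0,-0.3],[0,0,0,0,0,0,-0.3],[0,0,0,0,0,0,-0.3]]]' --newtons 25

```text
time: 4.97
eef_pos: [0.5503, 0.1342, 0.0542]
tcp_rot: [0.049, 0.999, 0.0, 0.0]
ft_force: [-0.1, 0.3, -0.1]
width: 0.0294
grip_force: 0.0
```

```bash
python3 where.py; python3 - <<'E'
from h import *
p=camera("top"); cv2.imwrite("pics/c3.png",cv2.resize(p['color'][130:260,190:310],None,fx=4,fy=4,interpolation=2))
q=camera("scene"); cv2.imwrite("pics/c4.png",cv2.resize(q['color'][120:220,310:450],None,fx=5,fy=5,interpolation=2))
E
```

```text
t 4.97 jig mm [-18.9  -0. ] z 54.2 tool y yaw 84.44 tilt [ 4.e-04 -0.e+00 -1.e+00] Fjig [-0.08  0.32] Fz -0.09 w 0.0294 g 0.0
```

View pics/c4.png

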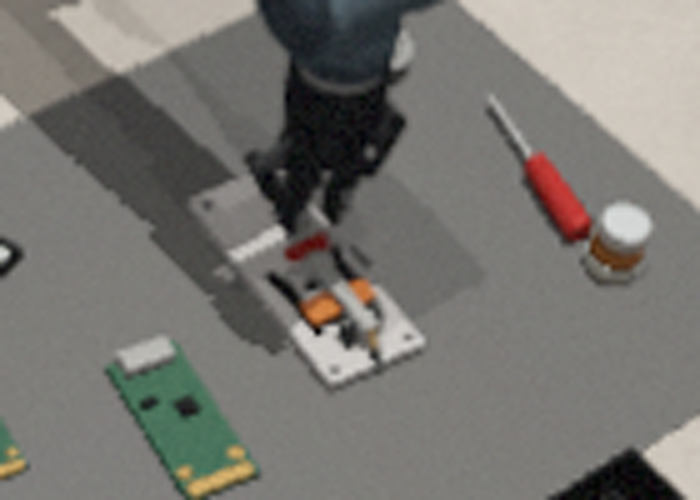

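Scene crop: the fingertips at about (295,225) and (335,215) in the crop show above or behind the red bar at (305,247). They closed to 29 mm without touching it. I'll compute where they are relative to the bar.

```bash
python3 - <<'E'
from h import *
q=camera("scene")
for z in (.032,.040,.045,.05,.055):
  # inner-tip points at +-15mm in jig y
  P=[[.5503+.0958*d,.1342+.9954*d,z] for d in (-.015,.015)]
  print(z,np.round((proj(q,P)-[310,120])*5).tolist())
for d in (-.018,0,.018): print("bar",np.round((proj(q,[[.5492+.0958*d,.1343+.9954*d,.038]])-[310,120])*5).tolist())
print(spot_point(q,"clip_bar"),spot_point(camera("top"),"clip_bar"))
E
```

```text
0.032 [[288.0, 260.0], [320.0, 247.0]]
0.04 [[290.0, 253.0], [321.0, 241.0]]
0.045 [[290.0, 249.0], [322.0, 236.0]]
0.05 [[291.0, 245.0], [322.0, 232.0]]
0.055 [[292.0, 241.0], [323.0, 228.0]]
bar [[285.0, 256.0]]
bar [[304.0, 248.0]]
bar [[323.0, 240.0]]
[{'at': [0.5452, 0.129, 0.0419], 'p': 0.42}] [{'at': [0.5241, -0.332, 0.0027], 'p': 0.21}]
```

View pics/c3.png

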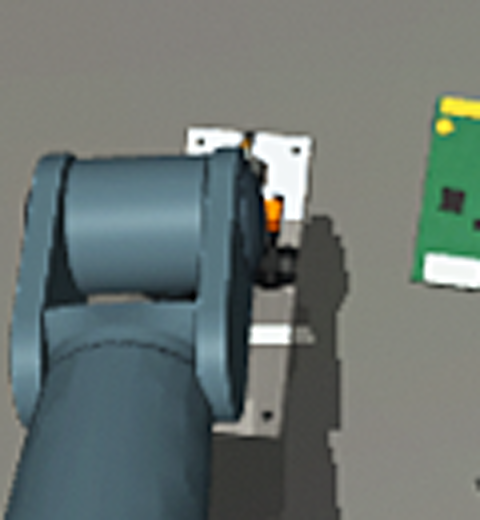

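Top crop: the arm hides the bar, and the scene view puts the bar where predicted. The tips are just above it, so I'll open, go lower and close again.

Emit:
step_arm --moves '[[[0,0,-0.1,0,0,0,0.2],[0,0,0,0,0,0,0.2],[0,0,0,0,0,0,0.2],[0.02,0,0.2,0,0,0,0.2],[0,0,0.12,0,0,0,0.2],[0,0,0,0,0,0,0],[0,0,0,0,0,0,-0.15],[0,0,0,0,0,0,-0.3],[0,0,0,0,0,0,-0.3],[0,0,0,0,0,0,-0.3]]]' --newtons 25

```text
time: 6.52
eef_pos: [0.5493, 0.1343, 0.043]
tcp_rot: [0.049, 0.999, 0.0, 0.0]
ft_force: [0.6, 0.5, -0.2]
width: 0.03
grip_force: 0.0
```

```bash
python3 where.py
```

```text
t 6.53 jig mm [-19.9  -0. ] z 43.0 tool y yaw 84.44 tilt [ 3.e-04 -0.e+00 -1.e+00] Fjig [0.5  0.53] Fz -0.22 w 0.0300 g 0.0
```

```bash
python3 - <<'E'
from h import *
q=camera("scene"); cv2.imwrite("pics/c5.png",cv2.resize(q['color'][140:200,340:410],None,fx=9,fy=9,interpolation=2))
for z in (.021,.03,.043,.055):
  P=[[.5493+.0958*d,.1343+.9954*d,z] for d in (-.015,.015)]
  print(z,np.round((proj(q,P)-[340,140])*9).tolist())
E
```

```text
0.021 [[245.0, 303.0], [301.0, 280.0]]
0.03 [[247.0, 290.0], [304.0, 266.0]]
0.043 [[251.0, 270.0], [307.0, 247.0]]
0.055 [[254.0, 252.0], [311.0, 229.0]]
```

View pics/c5.png

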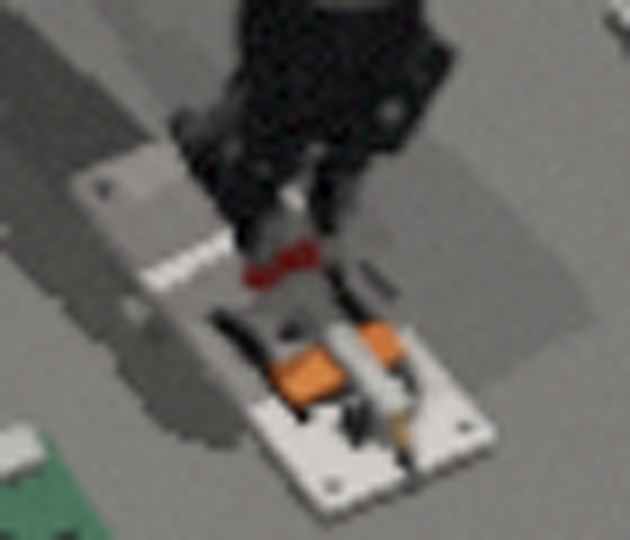

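Scene crop: the whole red bar, from (245,280) to (322,250), is unobstructed. The fingertips at (250,255) and (330,235) look to be above it, so I'll find their height by feel.

Emit:
step_arm --moves '[[[0,0,0.02,0,0,0,-0.3],[0,0,0.02,0,0,0,-0.3],[0,0,0.02,0,0,0,-0.3],[0,0,0,0,0,0,-0.3]]]'

```text
time: 7.08
eef_pos: [0.5491, 0.1343, 0.0397]
tcp_rot: [0.049, 0.999, -0.0, -0.0]
ft_force: [0.1, 0.1, 0.2]
width: 0.0296
grip_force: 0.0
```

```bash
python3 where.py
```

```text
t 7.08 jig mm [-20.1  -0. ] z 39.7 tool y yaw 84.44 tilt [-3.e-04 -0.e+00 -1.e+00] Fjig [0.13 0.14] Fz 0.19 w 0.0296 g 0.0
```

```bash
python3 - <<'E'
from h import *
q=camera("scene"); I=q['color'].astype(int)
for y in range(150,176):
    print(y,''.join('R' if I[y,x,2]>I[y,x,1]+45 else '#' if I[y,x].max()<45 else '+' if I[y,x].max()<70 else '.' for x in range(352,400)))
e=np.array([.5491,.1343])
for lab,z in (("tcp",.0397),("tip",.018),("bodybottom",.091)):
    print(lab,np.round(proj(q,[[e[0],e[1],z]])[0],1))
for sy in (-1,1):
  for z in (.018,.0397,.06): print("outer",sy,z,np.round(proj(q,[[e[0]+.0958*.0295*sy,e[1]+.9954*.0295*sy,z]])[0],1))
E
```

```text
150 .............#######################+...........
151 .............++#####################............
152 +...........++################+.+##.............
153 ++.....+++.+++################++##+.............
154 +++....#++++######################..............
155 ++++...++++######################+..............
156 ++......####+..########+########+...............
157 ........+####++#######++######+#................
158 .........#############+######...................
159 .........+###########++#####+...................
160 .........+#########+..+##+++....................
161 ..........+########...####++....................
162 ...........########+..####+.....................
163 ............#######+..###++.....................
164 .............#####+...####+.....................
165 ..............###++...+##+......................
166 ..............###++....+#.......................
167 ..............##+++..RR.........................
168 ...............#+..RRRR.........................
169 ...............++..RRRR.++......................
170 ++.............R..R.....+#...+..................
171 ................RR......+#....+.................
172 .........................##....+................
173 .........................+#+....................
174 ..........................##+...................
175 ...........+##+............##...................
tcp [370.9 169.3]
tip [370.2 172.8]
bodybottom [372.4 160.5]
outer -1 0.018 [364.1 175.3]
outer -1 0.0397 [364.7 171.8]
outer -1 0.06 [365.2 168.4]
outer 1 0.018 [376.3 170.3]
outer 1 0.0397 [377.  166.7]
outer 1 0.06 [377.7 163.3]
```

Emit:
step_arm --moves '[[[0,0,0.02,0,0,0,-0.3],[0,0,0.02,0,0,0,-0.3],[0,0,0.02,0,0,0,-0.3],[0,0,0,0,0,0,-0.3]]]'

```text
time: 7.62
eef_pos: [0.5491, 0.1343, 0.0368]
tcp_rot: [0.049, 0.999, -0.0, -0.0]
ft_force: [-0.5, -0.5, -0.5]
width: 0.0299
grip_force: 0.0
```

```bash
python3 where.py; python3 - <<'E'
from h import *
q=camera("scene"); I=q['color'].astype(int)
for y in range(158,176):
    print(y,''.join('R' if I[y,x,2]>I[y,x,1]+30 else '#' if I[y,x].max()<45 else '+' if I[y,x].max()<70 else '.' for x in range(352,400)))
print(np.round(ray(q,(371.5,168),.018),3),np.round(ray(q,(371.5,168),.046),3))
E
```

```text
t 7.62 jig mm [-20.1  -0. ] z 36.8 tool y yaw 84.44 tilt [-2.e-04 -0.e+00 -1.e+00] Fjig [-0.46 -0.58] Fz -0.54 w 0.0299 g 0.0
158 ........+#############++#####+..................
159 .........############++#####+...................
160 .........+###########++#####....................
161 ..........#########...####++....................
162 ...........########...####+.....................
163 ...........+#######...###++.....................
164 ............+#####+...###++.....................
165 .............####++...###+......................
166 ..............###++...+##+......................
167 ..............##+++.RRRR+.......................
168 ..............+#+++RRRRR........................
169 +..............#++RRRRR.++..+...................
170 ...............R.RRR....+#...+..................
171 .+.............RRRR.....+#....+.................
172 ..+......................##.....................
173 .........................###....................
174 ............+.............##+...................
175 ...........+##+............##...................
[0.531 0.155 0.018] [0.549 0.136 0.046]
```

```bash
python3 - <<'E'
from h import *
L=[]
for n,(x0,x1,y0,y1) in (("top",(230,265,190,206)),("scene",(355,390,160,178))):
    p=camera(n); I=cv2.imread(f"pics/{n}0.png").astype(float)
    S=I[y0:y1,x0:x1]; w=np.clip(S[...,2]-S[...,:2].max(2)-60,0,None)
    ys,xs=np.mgrid[y0:y1,x0:x1]; c=((w*xs).sum()/w.sum(),(w*ys).sum()/w.sum()); print(n,np.round(c,2))
    a,b=ray(p,c,0),ray(p,c,.1); L.append((a,(b-a)/np.linalg.norm(b-a)))
    for z in (.03,.04,.05): print(z,np.round(ray(p,c,z),4))
E
```

```text
top [246.4  198.84]
0.03 [0.5513 0.1359 0.03  ]
0.04 [0.5502 0.1343 0.04  ]
0.05 [0.5491 0.1326 0.05  ]
scene [371.56 169.22]
0.03 [0.5444 0.1431 0.03  ]
0.04 [0.5507 0.1365 0.04  ]
0.05 [0.557 0.13  0.05 ]
```

Emit:
step_arm --moves '[[[0,0,-0.1,0,0,0,0.25],[0,0,0,0,0,0,0.25],[0,0,0,0,0,0,0.25],[0,0,0.1,0,0,0,0.25],[0,0,0.1,0,0,0,0.25],[0,0,0.1,0,0,0,0.25],[0,0,0.04,0,0,0,0.25],[0,0,0,0,0,0,0.25]]]'

```text
time: 8.78
eef_pos: [0.549, 0.1343, 0.0246]
tcp_rot: [0.049, 0.999, -0.0, -0.0]
ft_force: [1.1, 1.2, -0.0]
width: 0.0533
grip_force: 0.0
```

```bash
python3 where.py; python3 - <<'E'
from h import *
q=camera("scene"); cv2.imwrite("pics/c6.png",cv2.resize(q['color'][130:190,340:410],None,fx=9,fy=9,interpolation=2))
E
```

```text
t 8.78 jig mm [-20.2  -0. ] z 24.6 tool y yaw 84.44 tilt [-5.e-04 -0.e+00 -1.e+00] Fjig [0.98 1.3 ] Fz -0.02 w 0.0533 g 0.0
```

View pics/c6.png

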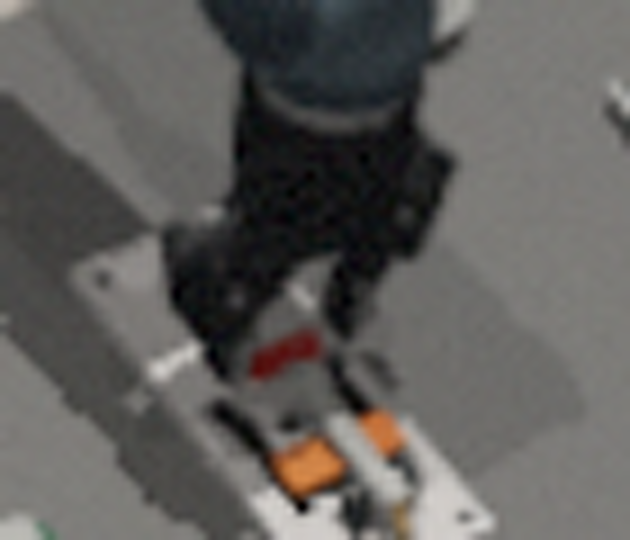

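The tips now straddle the bar, level with its centre at about z 0.04. The real tips therefore sit about 12–15 mm behind the reported TCP, and I'll rely on feel. I'll go a little lower and close.

Emit:
step_arm --moves '[[[0,0,0.07,0,0,0,0.2],[0,0,0.07,0,0,0,0.1],[0,0,0,0,0,0,0],[0,0,0,0,0,0,-0.1],[0,0,0,0,0,0,-0.2],[0,0,0,0,0,0,-0.3],[0,0,0,0,0,0,-0.3],[0,0,0,0,0,0,-0.3]]]' --newtons 25

```text
time: 9.82
eef_pos: [0.5488, 0.1331, 0.0181]
tcp_rot: [0.048, 0.999, -0.001, -0.001]
ft_force: [-2.5, -5.6, 2.5]
width: 0.0355
grip_force: 24.8
```

```bash
python3 where.py
```

```text
t 9.82 jig mm [-20.2  -1.3] z 18.1 tool y yaw 84.49 tilt [-0.0014 -0.0024 -1.    ] Fjig [-1.94 -5.79] Fz 2.50 w 0.0355 g 24.8
```

Emit:
step_arm --moves '[[[0,-0.026,0,0,0,0,-0.4],[-0.018,0,-0.239,0,0,0,-0.4],[-0.053,0,-0.234,0,0,0,-0.4],[-0.088,0,-0.223,0,0,0,-0.4],[-0.12,0,-0.207,0,0,0,-0.4],[0,0,0,0,0,0,-0.4]]]' --newtons 30

```text
time: 10.58
eef_pos: [0.5635, 0.1315, 0.0641]
tcp_rot: [0.049, 0.999, -0.0, 0.0]
ft_force: [-0.4, -0.6, -3.4]
width: 0.0351
grip_force: 30.9
```

```bash
python3 where.py
```

```text
t 10.57 jig mm [-5.5 -1.4] z 64.1 tool y yaw 84.43 tilt [ 3.e-04 -1.e-04 -1.e+00] Fjig [-0.39 -0.63] Fz -3.44 w 0.0351 g 30.9
```

Emit:
step_arm --moves '[[[-0.15,0,-0.187,0,0,0,-0.4],[-0.176,0,-0.163,0,0,0,-0.4],[-0.198,0,-0.134,0,0,0,-0.4],[-0.216,0,-0.103,0,0,0,-0.4],[-0.229,0,-0.07,0,0,0,-0.4],[-0.22,0,-0.033,0,0,0,-0.4],[0,0,0,0,0,0,-0.4]]]'

```text
time: 11.45
eef_pos: [0.6241, 0.1257, 0.0988]
tcp_rot: [0.049, 0.999, 0.0, 0.002]
ft_force: [-1.1, -2.6, 5.2]
width: 0.0354
grip_force: 31.4
```

```bash
python3 where.py
```

```text
t 11.45 jig mm [55.4 -1.4] z 98.8 tool y yaw 84.43 tilt [ 0.0031 -0.     -1.    ] Fjig [-0.8 -2.7] Fz 5.25 w 0.0354 g 31.4
```

Emit:
step_arm --moves '[[[0,0,0,0,0,0,-0.1],[0,0,0,0,0,0,0.1],[0,0,0,0,0,0,0.4],[0,0,0,0,0,0,0.4],[0,0,-0.4,0,0,0,0.4],[0,0,-0.9,0,0,0,0.4],[0.251,-0.874,0,0,0,0.076,0.4],[0.251,-0.874,0,0,0,0.076,0.4],[0.251,-0.874,0,0,0,0.076,0.4],[0.251,-0.874,0,0,0,0.076,0.4],[0.251,-0.874,0,0,0,0.076,0.4],[0.251,-0.874,0,0,0,0.076,0.4],[0.251,-0.874,0,0,0,0.076,0.4],[0,0,0.8,0,0,0,0.4],[0,0,0.8,0,0,0,0.4],[0,0,0.4,0,0,0,0.4],[0,0,0,0,0,0,0.4]]]'

```text
time: 13.58
eef_pos: [0.4998, -0.1679, 0.0622]
tcp_rot: [0.067, 0.998, 0.0, -0.001]
ft_force: [-0.4, 0.5, -0.6]
width: 0.0598
grip_force: 0.0
```

```bash
python3 where.py; python3 - <<'E'
from h import *
q=camera("scene");t=camera("top")
print([spot_point(t,l)[:2] for l in("clip_bar",)],[spot_point(q,l)[:2] for l in("clip_bar",)])
a=cv2.resize(q['color'][130:250,270:410],None,fx=4,fy=4,interpolation=2)
cv2.imwrite("pics/c7.png",a)
E
```

```text
t 13.57 jig mm [ -40.2 -305.5] z 62.2 tool y yaw 82.30 tilt [-0.0017  0.0011 -1.    ] Fjig [-0.44  0.48] Fz -0.56 w 0.0598 g 0.0
[[{'at': [0.5218, -0.3347, 0.004], 'p': 0.58}, {'at': [0.6311, 0.1248, 0.1204], 'p': 0.44}]] [[{'at': [0.5281, -0.3293, 0.0054], 'p': 0.68}, {'at': [0.6274, 0.1198, 0.1203], 'p': 0.58}]]
```

View pics/c7.png

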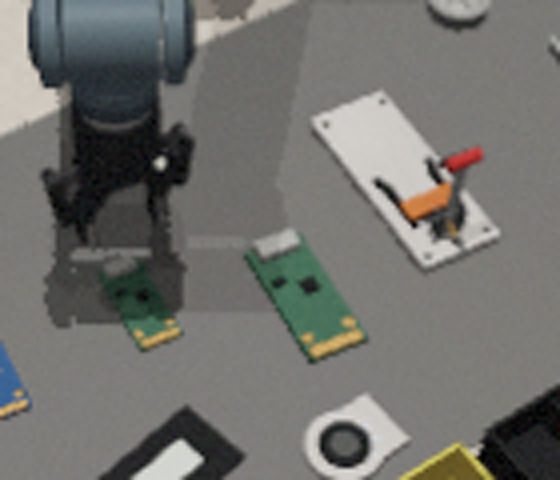

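Scene crop: the clip stands upright and holds, with its red bar at (465,160). The gripper is above the small board at (140,300).

Emit:
step_arm --moves '[[[-0.148,-0.02,0.5,0,0,0,0.35],[0,0,0.5,0,0,0,0.25],[0,0,0.2,0,0,0,0.25],[0,0,0.08,0,0,0,0.25],[0,0,0,0,0,0,0.25]]]'

```text
time: 14.4
eef_pos: [0.5081, -0.1704, -0.0007]
tcp_rot: [0.067, 0.998, -0.0, 0.001]
ft_force: [-0.5, -0.3, -0.2]
width: 0.0533
grip_force: 0.0
```

```bash
python3 where.py; cat > asc.py <<'E'
from h import *
import sys
x0,x1,y0,y1=map(int,sys.argv[1:5]); q=camera("scene"); I=q['color'].astype(int)
for y in range(y0,y1):
    print(y,''.join('R' if I[y,x,2]>I[y,x,1]+30 else 'g' if I[y,x,1]>I[y,x,2]+12 else 'b' if I[y,x,2]>I[y,x,0]+40 else '#' if I[y,x].max()<45 else '+' if I[y,x].max()<62 else '.' for x in range(x0,x1)))
e=state()['eef_pos']
for z in (0,.005,.01,.015,.02,.03): print(z,np.round(proj(q,[[e[0]+.13*d,e[1]+.99*d,z] for d in (-.036,-.028,.028,.036)]),1).tolist())
E
python3 asc.py 275 335 185 222
```

```text
t 14.40 jig mm [ -31.7 -307.3] z -0.7 tool y yaw 82.32 tilt [ 1.1e-03 -7.0e-04 -1.0e+00] Fjig [-0.5  -0.35] Fz -0.23 w 0.0533 g 0.0
185 ..........+.++++###############g##########..................
186 ........##++...+#########################+..................
187 ........++++.+###########################+..................
188 ........#.+++##+#########################...................
189 .........+####++#######################+....................
190 .........####+++##########+.+++#######......................
191 .........####+++########++...++######+......................
192 .........+####+#########+...+++#######......................
193 ..........#############+....++++###+##..................ggg.
194 ..........############+.....+++####+#++.................gggg
195 ..........+##########+.......+####++#++++................ggg
196 ...........+#########........+g+##+.#++++.................gg
197 ...........+#########........gg++#+.+#++++................gg
198 ............+######++....+.gggg#+##+++++++.................g
199 .............+++###+.+..+g+gggggg++++++++.............
[... 1155 characters left out ...]
.....................
218 ............................................................
219 ............................................................
220 ............................................................
221 ............................................................
0 [[292.5, 204.9], [294.5, 204.2], [307.7, 199.2], [309.5, 198.5]]
0.005 [[292.5, 204.2], [294.4, 203.4], [307.6, 198.4], [309.5, 197.7]]
0.01 [[292.4, 203.4], [294.3, 202.7], [307.6, 197.6], [309.5, 196.9]]
0.015 [[292.4, 202.6], [294.3, 201.9], [307.6, 196.8], [309.5, 196.1]]
0.02 [[292.3, 201.8], [294.2, 201.1], [307.6, 196.0], [309.5, 195.3]]
0.03 [[292.2, 200.3], [294.1, 199.5], [307.6, 194.5], [309.4, 193.7]]
```

Emit:
step_arm --moves '[[[0,0,0.1,0,0,0,0.2],[0,0,0.04,0,0,0,0.2],[0,0,0.02,0,0,0,0.2],[0,0,0,0,0,0,0.2]]]'

```text
time: 14.95
eef_pos: [0.5075, -0.1701, -0.0095]
tcp_rot: [0.067, 0.998, 0.0, -0.0]
ft_force: [-0.5, -0.8, -0.2]
width: 0.0514
grip_force: 0.0
```

```bash
python3 where.py; python3 asc.py 285 315 194 206
```

```text
t 14.95 jig mm [ -32.3 -307. ] z -9.5 tool y yaw 82.31 tilt [-2.e-04  1.e-04 -1.e+00] Fjig [-0.4  -0.85] Fz -0.19 w 0.0514 g 0.0
194 #############+....+#+###+###+.
195 +############......+#######+++
196 +##########+.......+g###++#+++
197 .+#########.......+ggg##++#++#
198 ..#########+.....+gggg##+.++++
199 ..+#######++.++gg#ggggg#++++++
200 ...+#####+.#g+ggggggggg+++++++
201 ......+##+.#gggggggggggg++++++
202 ......+##+.+gggg#gg###gg++++++
203 ......+##+.+gg##ggg###ggg+++++
204 .....+++++.++g#gggg###ggg+++++
205 ..+..++++++++ggggggggggggg+.++
0 [[292.5, 204.8], [294.4, 204.0], [307.7, 199.0], [309.5, 198.3]]
0.005 [[292.5, 204.0], [294.4, 203.3], [307.6, 198.2], [309.5, 197.5]]
0.01 [[292.4, 203.2], [294.3, 202.5], [307.6, 197.4], [309.5, 196.7]]
0.015 [[292.3, 202.4], [294.3, 201.7], [307.6, 196.7], [309.5, 196.0]]
0.02 [[292.3, 201.7], [294.2, 200.9], [307.6, 195.9], [309.5, 195.2]]
0.03 [[292.2, 200.1], [294.1, 199.4], [307.5, 194.3], [309.4, 193.6]]
```

Emit:
step_arm --moves '[[[0,0,0,0,0,0,0.12],[0,0,0,0,0,0,0.05],[0,0,0,0,0,0,-0.05],[0,0,0,0,0,0,-0.15],[0,0,0,0,0,0,-0.15],[0,0,0,0,0,0,-0.15]]]' --newtons 25

```text
time: 15.75
eef_pos: [0.5078, -0.1703, -0.0091]
tcp_rot: [0.067, 0.998, -0.0, 0.0]
ft_force: [-2.2, 1.2, 4.6]
width: 0.0427
grip_force: 25.9
```

```bash
python3 where.py
```

```text
t 15.75 jig mm [ -32.  -307.1] z -9.1 tool y yaw 82.31 tilt [ 5.e-04 -2.e-04 -1.e+00] Fjig [-2.31  0.99] Fz 4.61 w 0.0427 g 25.9
```

Emit:
step_arm --moves '[[[0,0,-0.1,0,0,0,-0.2],[0,0,-0.5,0,0,-0.275,-0.2],[0,0,-0.6,0,0,-0.275,-0.2],[0.231,0.874,0,0,0,0,-0.2],[0.231,0.874,0,0,0,0,-0.2],[0.231,0.874,0,0,0,0,-0.2],[0.231,0.874,0,0,0,0,-0.2],[0.231,0.874,0,0,0,0,-0.2],[0.231,0.874,0,0,0,0,-0.2],[0.231,0.874,0,0,0,0,-0.2],[0,0,0,0,0,0,-0.2]]]'

```text
time: 17.12
eef_pos: [0.455, 0.1442, 0.0501]
tcp_rot: [0.046, 0.999, -0.0, -0.001]
ft_force: [-0.7, -0.5, -1.0]
width: 0.043
grip_force: 25.7
```

```bash
python3 where.py; python3 - <<'E'
from h import *
q=camera("scene"); cv2.imwrite("pics/c8.png",cv2.resize(q['color'][110:190,310:410],None,fx=7,fy=7,interpolation=2))
for l in("board","board_front"):
    print([ (d['p'],np.round(d['at'],3)) for d in spot_point(q,l)])
E
```

```text
t 17.12 jig mm [-114.7    0.8] z 50.1 tool y yaw 84.76 tilt [-0.0011  0.     -1.    ] Fjig [-0.69 -0.52] Fz -1.00 w 0.0430 g 25.7
[(0.69, array([ 0.612, -0.042,  0.004])), (0.69, array([ 0.299, -0.578, -0.   ])), (0.38, array([0.567, 0.132, 0.013]))]
[(0.97, array([ 0.683, -0.045,  0.005])), (0.8, array([ 0.249, -0.621,  0.004])), (0.69, array([0.532, 0.138, 0.061])), (0.33, array([0.566, 0.375, 0.002]))]
```

View pics/c8.png

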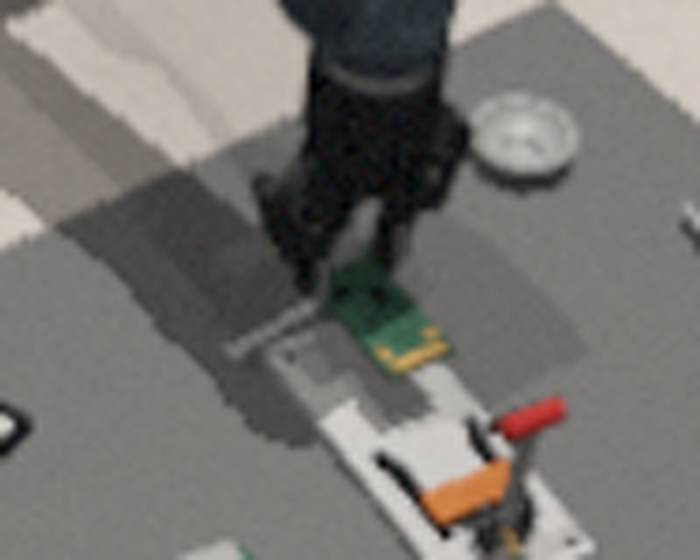

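Scene crop: the board is held level over the loading end, with its brass edge at (410,355) pointing to the orange lip and lined up with it. Lowering gently.

Emit:
step_arm --moves '[[[0,-0.044,0.4,0,0,0.065,-0.2],[0,0,0.3,0,0,0,-0.2],[0,0,0.1,0,0,0,-0.2],[0,0,0.03,0,0,0,-0.2],[0,0,0.01,0,0,0,-0.2],[0,0,0,0,0,0,-0.2]]]'

```text
time: 18.02
eef_pos: [0.4566, 0.14, 0.009]
tcp_rot: [0.05, 0.999, 0.0, 0.0]
ft_force: [-0.3, -0.0, -0.4]
width: 0.0426
grip_force: 25.7
```

```bash
python3 where.py
```

```text
t 18.02 jig mm [-112.8   -3.3] z 9.0 tool y yaw 84.26 tilt [ 9.e-04  0.e+00 -1.e+00] Fjig [-0.28 -0.07] Fz -0.39 w 0.0426 g 25.7
```

Emit:
step_arm --moves '[[[0,0.038,0.01,0,0,-0.06,-0.2],[0,0,0.01,0,0,0,-0.2],[0,0,0.01,0,0,0,-0.2],[0,0,0.01,0,0,0,-0.2],[0,0,0,0,0,0,-0.2]]]'

```text
time: 18.65
eef_pos: [0.4563, 0.1418, 0.0065]
tcp_rot: [0.048, 0.999, -0.0, -0.0]
ft_force: [-0.1, 0.0, -1.2]
width: 0.0425
grip_force: 25.7
```

```bash
python3 where.py
```

```text
t 18.65 jig mm [-113.2   -1.5] z 6.5 tool y yaw 84.49 tilt [-1.e-04 -0.e+00 -1.e+00] Fjig [-0.07  0.02] Fz -1.24 w 0.0425 g 25.7
```

Emit:
step_arm --moves '[[[0,0,0.01,0,0,0,-0.2],[0,0,0.01,0,0,0,-0.2],[0,0,0,0,0,0,-0.2]]]'

```text
time: 19.02
eef_pos: [0.4562, 0.1418, 0.0055]
tcp_rot: [0.048, 0.999, -0.0, -0.0]
ft_force: [0.1, 0.2, -0.8]
width: 0.0428
grip_force: 25.7
```

```bash
python3 where.py
```

```text
t 19.02 jig mm [-113.2   -1.5] z 5.5 tool y yaw 84.49 tilt [-2.e-04 -0.e+00 -1.e+00] Fjig [0.08 0.19] Fz -0.82 w 0.0428 g 25.7
```

Emit:
step_arm --moves '[[[0,0,0.01,0,0,0,-0.2],[0,0,0.01,0,0,0,-0.2],[0,0,0,0,0,0,-0.2]]]'

```text
time: 19.4
eef_pos: [0.4564, 0.1418, 0.0049]
tcp_rot: [0.048, 0.999, -0.0, -0.0]
ft_force: [-2.3, -0.2, 5.5]
width: 0.0425
grip_force: 26.2
```

```bash
python3 where.py
```

```text
t 19.40 jig mm [-113.1   -1.4] z 4.9 tool y yaw 84.49 tilt [-2.e-04 -1.e-04 -1.e+00] Fjig [-2.26 -0.45] Fz 5.49 w 0.0425 g 26.2
```

Emit:
step_arm --moves '[[[0,0,-0.008,0,0,0,-0.2],[0,0,0,0,0,0,0.1],[0,0,0,0,0,0,0.15],[0,0,-0.042,0,0,0,0.15],[0,0,0,0,0,0,0.05],[0,0,0,0,0,0,-0.05],[0,0,0,0,0,0,-0.2],[0,0,0,0,0,0,-0.2]]]' --newtons 20

```text
time: 20.4
eef_pos: [0.4566, 0.1418, 0.0075]
tcp_rot: [0.048, 0.999, -0.0, 0.0]
ft_force: [-2.2, -0.2, 5.6]
width: 0.0423
grip_force: 20.0
```

```bash
python3 where.py; python3 asc.py 345 385 145 190 | head -45
```

```text
t 20.40 jig mm [-112.9   -1.4] z 7.5 tool y yaw 84.50 tilt [ 3.e-04 -1.e-04 -1.e+00] Fjig [-2.13 -0.39] Fz 5.56 w 0.0423 g 20.0
145 #+++++#####################.............
146 ##+#############++#########.............
147 +#####+########...+#######..............
148 .#############+...#####+................
149 .#############...+#####.................
150 .+############...#####..................
151 .+###########++..####+..................
152 ..+#########+...+###+...................
153 ...+#######+....####+...................
154 ...+#######+...+####+...................
155 ....+#####++..+gg###...+................
156 .....+###+.++gggggg#....................
157 .....+###.+gggggggg.....................
158 .......##+.ggggggggg....................
159 .......+#.+g##gg###gg...................
160 ..........+g#ggg###gg...................
161 ...........gggggg##ggg..................
162 ............gggggggggggg................
163 ............ggggggggggggg...............
164 .............gggggggggggg...............
165 ..............ggggggggggbb..............
166 ...............gggggggg
[... 352 characters left out ...]
..................+#.....
175 ...................+..............#.b...
176 ...................##.............RRRR..
177 .....................#+.........RRRRRR..
178 ......................#......bRRRRRRRR..
179 ......................+#...RRRRRRRRRRb..
180 .......................+.RRRRRRRRRRRR...
181 ........................+RRRRRRRRRRRR...
182 .........................RRRRRRRRR.+....
183 ..........................RRRRRRR++....+
184 ...........................RRRR++..+...#
185 ............................+....++#...#
186 ............................#....##+.bb#
187 .................................+##.bb.
188 ..................................#+..b.
189 g.......................................
```

Emit:
step_arm --moves '[[[0,0,-0.008,0,0,0,-0.2],[-0.12,0,0,0,0,0,-0.2],[-0.12,0,0,0,0,0,-0.2],[-0.12,0,0,0,0,0,-0.2],[-0.12,0,0,0,0,0,-0.2],[0,0,0,0,0,0,-0.2]]]'

```text
time: 21.2
eef_pos: [0.4807, 0.1395, 0.0075]
tcp_rot: [0.048, 0.999, 0.0, 0.0]
ft_force: [0.4, -0.9, 3.5]
width: 0.0424
grip_force: 20.7
```

```bash
python3 where.py
```

```text
t 21.20 jig mm [-88.7  -1.4] z 7.5 tool y yaw 84.48 tilt [ 5.e-04  1.e-04 -1.e+00] Fjig [ 0.53 -0.88] Fz 3.46 w 0.0424 g 20.7
```

Emit:
step_arm --moves '[[[-0.06,0,-0.004,0,0,0,-0.2],[-0.06,0,0,0,0,0,-0.2],[-0.06,0,0,0,0,0,-0.2],[-0.06,0,0,0,0,0,-0.2],[0,0,0,0,0,0,-0.2]]]'

```text
time: 21.82
eef_pos: [0.4918, 0.1384, 0.0075]
tcp_rot: [0.048, 0.999, -0.0, -0.0]
ft_force: [-2.4, 0.6, 3.9]
width: 0.042
grip_force: 20.8
```

```bash
python3 where.py
```

```text
t 21.82 jig mm [-77.5  -1.4] z 7.5 tool y yaw 84.49 tilt [-9.e-04  0.e+00 -1.e+00] Fjig [-2.47  0.33] Fz 3.87 w 0.0420 g 20.8
```

Emit:
step_arm --moves '[[[-0.04,0,-0.006,0,0,0,-0.2],[-0.04,0,0,0,0,0,-0.2],[-0.04,0,0,0,0,0,-0.2],[-0.04,0,0,0,0,0,-0.2],[-0.04,0,0,0,0,0,-0.2],[0,0,0,0,0,0,-0.2]]]'

```text
time: 22.58
eef_pos: [0.5023, 0.1374, 0.008]
tcp_rot: [0.048, 0.999, 0.0, 0.0]
ft_force: [-0.0, 0.2, 0.1]
width: 0.0422
grip_force: 20.3
```

```bash
python3 where.py
```

```text
t 22.57 jig mm [-66.9  -1.5] z 8.0 tool y yaw 84.49 tilt [ 3.e-04  0.e+00 -1.e+00] Fjig [-0.03  0.18] Fz 0.07 w 0.0422 g 20.3
```

```bash
python3 - <<'E'
from h import *
a=np.radians(-5.5); J=np.array([.5691,.1324]); c=np.array([[np.cos(a),np.sin(a)],[-np.sin(a),np.cos(a)]])
for n,(x0,x1,y0,y1),kind in (("top",(232,270,172,192),0),("scene",(355,395,166,192),1)):
    p=camera(n); I=cv2.imread(f"pics/{n}0.png")[y0:y1,x0:x1].astype(np.float32)
    U=cv2.resize(I,None,fx=8,fy=8,interpolation=cv2.INTER_CUBIC)
    m=(U[...,2]-U[...,0]>80)&(U[...,1]-U[...,0]>40)
    ys,xs=np.nonzero(m)
    W=np.array([c@(ray(p,((x+.5)/8-.5+x0,(y+.5)/8-.5+y0),.0285)[:2]-J)*1000 for x,y in zip(xs,ys)])
    for lo,hi in ((-24,-9),(9,24)):
        k=(W[:,1]>lo)&(W[:,1]<hi); 
        yb=np.round(W[k,1]/2); v=[ (np.percentile(W[k][yb==q,0],2),np.percentile(W[k][yb==q,0],98)) for q in np.unique(yb)]
        print(n,lo,np.round(np.median(v,0),1))
    print(np.round(W.min(0)),np.round(W.max(0)))
p=camera("scene"); cc=[d for d in spot_point(p,"board_front")]
print([(d['p'],np.round(d['at'],3),np.round(1000*c@(np.array(d['at'])[:2]-J))) for d in cc])
E
```

```text
top -24 [19.5 40.5]
top 9 [19.3 40.8]
[ 18. -32.] [42. 29.]
scene -24 [19.5 40.7]
scene 9 [19.1 39.2]
[ 18. -31.] [41. 27.]
[(0.88, array([ 0.681, -0.046,  0.008]), array([ 128., -167.])), (0.81, array([ 0.248, -0.622,  0.004]), array([-248., -782.])), (0.68, array([0.579, 0.132, 0.015]), array([10.,  1.])), (0.63, array([ 0.709, -0.291, -0.001]), array([ 180., -408.])), (0.25, array([0.628, 0.128, 0.042]), array([59.,  1.]))]
```

The lip's front edge is at jig x ≈ 19.4 mm, so the stop face is at ≈ 31.4 mm. The board front is at ≈ 11 mm. I'll advance most of the way, then feel for the stop.

Emit:
step_arm --moves '[[[-0.04,0,0,0,0,0,-0.2],[-0.04,0,0,0,0,0,-0.2],[-0.04,0,0,0,0,0,-0.2],[-0.04,0,0,0,0,0,-0.2],[0,0,0,0,0,0,-0.2]]]'

```text
time: 23.4
eef_pos: [0.5103, 0.1366, 0.008]
tcp_rot: [0.048, 0.999, -0.0, 0.0]
ft_force: [0.6, -0.8, 0.3]
width: 0.0422
grip_force: 20.3
```

Emit:
step_arm --moves '[[[-0.04,0,0,0,0,0,-0.2],[-0.04,0,0,0,0,0,-0.2],[-0.04,0,0,0,0,0,-0.2],[-0.03,0,0,0,0,0,-0.2],[0,0,0,0,0,0,-0.2]]]'

```text
time: 24.02
eef_pos: [0.5177, 0.1359, 0.0079]
tcp_rot: [0.048, 0.999, -0.0, 0.0]
ft_force: [0.3, -0.5, -0.8]
width: 0.0429
grip_force: 20.3
```

```bash
python3 where.py
```

```text
t 24.02 jig mm [-51.5  -1.5] z 7.9 tool y yaw 84.49 tilt [ 1.e-04 -1.e-04 -1.e+00] Fjig [ 0.36 -0.47] Fz -0.75 w 0.0429 g 20.3
```

Emit:
step_arm --moves '[[[-0.01,0,0,0,0,0,-0.2],[-0.01,0,0,0,0,0,-0.2],[0,0,0,0,0,0,-0.2]]]'

```text
time: 24.4
eef_pos: [0.5186, 0.1358, 0.008]
tcp_rot: [0.048, 0.999, 0.0, 0.0]
ft_force: [-0.5, -1.0, -0.7]
width: 0.0425
grip_force: 20.3
```

```bash
python3 where.py
```

```text
t 24.40 jig mm [-50.6  -1.4] z 8.0 tool y yaw 84.49 tilt [ 1.e-04  0.e+00 -1.e+00] Fjig [-0.4  -1.08] Fz -0.72 w 0.0425 g 20.3
```

Emit:
step_arm --moves '[[[-0.01,0,0,0,0,0,-0.2],[-0.01,0,0,0,0,0,-0.2],[0,0,0,0,0,0,-0.2]]]'

```text
time: 24.78
eef_pos: [0.5196, 0.1357, 0.008]
tcp_rot: [0.048, 0.999, 0.0, 0.0]
ft_force: [-0.1, -0.7, 0.1]
width: 0.0425
grip_force: 20.3
```

Emit:
step_arm --moves '[[[-0.01,0,0,0,0,0,-0.2],[-0.01,0,0,0,0,0,-0.2],[0,0,0,0,0,0,-0.2]]]'

```text
time: 25.15
eef_pos: [0.5206, 0.1356, 0.0079]
tcp_rot: [0.048, 0.999, -0.0, 0.0]
ft_force: [0.8, -0.5, -0.9]
width: 0.0421
grip_force: 20.3
```

Emit:
step_arm --moves '[[[-0.01,0,0,0,0,0,-0.2],[-0.01,0,0,0,0,0,-0.2],[0,0,0,0,0,0,-0.2]]]'

```text
time: 25.52
eef_pos: [0.5216, 0.1355, 0.008]
tcp_rot: [0.048, 0.999, 0.0, 0.0]
ft_force: [0.2, 0.3, -0.3]
width: 0.0422
grip_force: 20.3
```

Emit:
step_arm --moves '[[[-0.01,0,0,0,0,0,-0.2],[-0.01,0,0,0,0,0,-0.2],[0,0,0,0,0,0,-0.2]]]'

```text
time: 25.9
eef_pos: [0.5226, 0.1354, 0.008]
tcp_rot: [0.048, 0.999, 0.0, 0.0]
ft_force: [0.2, 0.3, -0.1]
width: 0.0421
grip_force: 20.3
```

Emit:
step_arm --moves '[[[-0.01,0,0,0,0,0,-0.2],[-0.01,0,0,0,0,0,-0.2],[0,0,0,0,0,0,-0.2]]]'

```text
time: 26.28
eef_pos: [0.5234, 0.1353, 0.0079]
tcp_rot: [0.048, 0.999, -0.0, -0.0]
ft_force: [-0.2, 0.9, 0.0]
width: 0.0422
grip_force: 20.4
```

Emit:
step_arm --moves '[[[-0.01,0,0,0,0,0,-0.2],[0,0,0,0,0,0,-0.2]]]'

```text
time: 26.52
eef_pos: [0.5235, 0.1353, 0.0077]
tcp_rot: [0.048, 0.999, -0.0, -0.001]
ft_force: [-2.2, 0.4, -0.2]
width: 0.0429
grip_force: 20.4
```

Emit:
step_arm --moves '[[[-0.01,0,0,0,0,0,-0.2],[0,0,0,0,0,0,-0.2]]]'

```text
time: 26.78
eef_pos: [0.5235, 0.1354, 0.0076]
tcp_rot: [0.048, 0.999, -0.0, -0.001]
ft_force: [-4.3, 1.1, 0.8]
width: 0.042
grip_force: 20.7
```

```bash
python3 where.py
```

```text
t 26.77 jig mm [-45.6  -1.4] z 7.6 tool y yaw 84.49 tilt [-2.3e-03  1.0e-04 -1.0e+00] Fjig [-4.34  0.65] Fz 0.79 w 0.0420 g 20.7
```

Emit:
step_arm --moves '[[[-0.003,0,0,0,0,0,-0.2],[0,0,0,0,0,0,-0.2],[0,0,0,0,0,0,0.1],[0,0,0,0,0,0,0.3],[0,0,0,0,0,0,0.4],[0,0,-0.1,0,0,0,0.4],[0,0,-0.6,0,0,0,0.4],[0,0,-0.9,0,0,0,0.4],[0,0,-0.9,0,0,0,0.4],[0,0,-0.8,0,0,0,0.4],[0,0,0,0,0,0,0.4]]]'

```text
time: 28.15
eef_pos: [0.5274, 0.1354, 0.1776]
tcp_rot: [0.048, 0.999, 0.0, 0.004]
ft_force: [-0.3, 0.5, -0.5]
width: 0.0597
grip_force: 0.0
```

```bash
python3 where.py;  python3 - <<'E'
from h import *
q=camera("scene"); cv2.imwrite("pics/c9.png",cv2.resize(q['color'][130:200,335:415],None,fx=8,fy=8,interpolation=2))
E
```

```text
t 28.15 jig mm [-41.8  -1. ] z 177.6 tool y yaw 84.50 tilt [ 8.9e-03  3.0e-04 -1.0e+00] Fjig [-0.34  0.46] Fz -0.47 w 0.0597 g 0.0
```

View pics/c9.png

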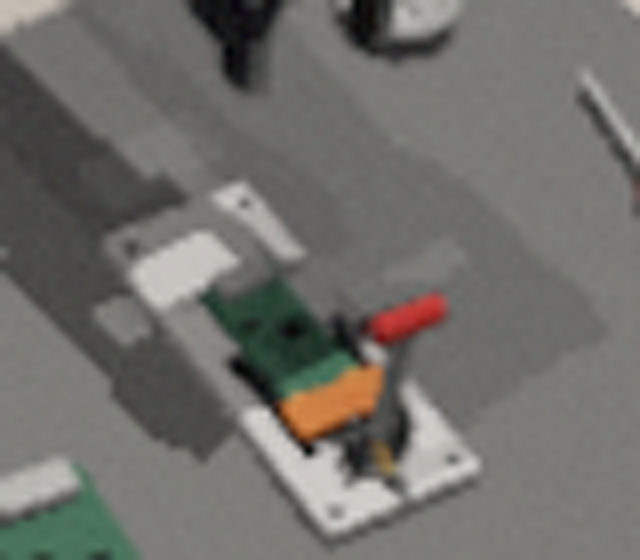

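Scene crop: the green board lies flat in the channel with its brass end under the orange lip at (335,400), square to the guides. The clip is still upright with its bar at (410,318). Next, the bar.

Emit:
step_arm --moves '[[[-0.7,0,0,0,0,0,0.4],[-0.7,0,0,0,0,0,0.4],[-0.7,0,0,0,0,0,0.4],[0,0,0,0,0,0,0.4],[0,0,0,0,0,0,0.4]]]'

```text
time: 28.82
eef_pos: [0.6278, 0.1252, 0.1712]
tcp_rot: [0.048, 0.999, -0.0, -0.002]
ft_force: [0.2, 0.7, -0.2]
width: 0.0599
grip_force: 0.0
```

```bash
python3 where.py
```

```text
t 28.82 jig mm [59.1 -1.5] z 171.2 tool y yaw 84.49 tilt [-0.0033 -0.     -1.    ] Fjig [0.16 0.69] Fz -0.25 w 0.0599 g 0.0
```

Emit:
step_arm --moves '[[[-0.058,0,0.5,0,0,0,0.4],[0,0,0.5,0,0,0,0.4],[0,0,0.44,0,0,0,0.3],[0,0,0,0,0,0,0.2],[0,0,0,0,0,0,0.1]]]'

```text
time: 29.45
eef_pos: [0.6324, 0.125, 0.1018]
tcp_rot: [0.048, 0.999, 0.0, 0.001]
ft_force: [-0.4, -0.1, 0.1]
width: 0.0469
grip_force: 0.0
```

```bash
python3 where.py; python3 asc.py 370 400 155 185
```

```text
t 29.45 jig mm [63.8 -1.3] z 101.8 tool y yaw 84.50 tilt [ 0.0013  0.     -1.    ] Fjig [-0.35 -0.17] Fz 0.07 w 0.0469 g 0.0
155 ........+++##################.
156 ...++..+++####################
157 ..+#..+++#####################
158 ..+#++########################
159 ...#################.+######+#
160 ...###############...+######..
161 ...##############+...######...
162 ....#############....#####+...
163 ....######+.+###+...#####+....
164 ....###########.....####+.....
165 .....#########......####+.....
166 g.....########......####+.....
167 gg....#######.....RRR##+......
168 ggg....#####+..RRRRRR##+......
169 gggg...####++.RRRRRRR.+.......
170 ###gg..####..RRRRRR...........
171 ###ggg.####..RRRR.............
172 ggggggg###+..RR...............
173 ggggggg###+...................
174 ggggggggg#....................
175 gggggggg+#+...................
176 ggggggggbRRR..................
177 gggggg.RRRRR..................
178 ggg.bRRRRRRR..................
179 gbRRRRRRRRRR..................
180 RRRRRRRRRRRR...+..............
181 RRRRRRRRRRR...++..............
182 RRRRRRRR..+....#+.............
183 .RRRRRR++++...+#+.............
184 ..RRR+++..++..##..............
0 [[373.2, 193.2], [374.9, 192.5], [386.8, 187.8], [388.5, 187.1]]
0.005 [[373.3, 192.4], [375.1, 191.7], [387.0, 187.0], [388.7, 186.3]]
0.01 [[373.5, 191.7], [375.2, 191.0], [387.2, 186.2], [388.9, 185.5]]
0.015 [[373.7, 190.9], [375.4, 190.2], [387.4, 185.4], [389.1, 184.7]]
0.02 [[373.8, 190.1], [375.6, 189.4], [387.6, 184.6], [389.3, 183.9]]
0.03 [[374.1, 188.5], [375.9, 187.8], [388.0, 183.0], [389.7, 182.3]]
```

Emit:
step_arm --moves '[[[0.02,0,0.06,0,0,0,0.1],[0,0,0,0,0,0,0],[0,0,0,0,0,0,-0.1],[0,0,0,0,0,0,-0.25],[0,0,0,0,0,0,-0.4],[0,0,0,0,0,0,-0.4]]]' --newtons 30

```text
time: 30.25
eef_pos: [0.6312, 0.1249, 0.0983]
tcp_rot: [0.048, 0.999, -0.0, 0.0]
ft_force: [-1.9, -0.1, 1.9]
width: 0.0352
grip_force: 30.6
```

```bash
python3 where.py
```

```text
t 30.25 jig mm [62.5 -1.5] z 98.3 tool y yaw 84.49 tilt [ 3.e-04 -1.e-04 -1.e+00] Fjig [-1.91 -0.33] Fz 1.86 w 0.0352 g 30.6
```

Emit:
step_arm --moves '[[[0.239,0,0.011,0,0,0,-0.4],[0.235,0,0.047,0,0,0,-0.4],[0.226,0,0.081,0,0,0,-0.4],[0.211,0,0.114,0,0,0,-0.4],[0.192,0,0.144,0,0,0,-0.4],[0,0,0,0,0,0,-0.4]]]'

```text
time: 31.0
eef_pos: [0.5731, 0.1306, 0.0772]
tcp_rot: [0.048, 0.999, -0.0, -0.003]
ft_force: [-2.4, 0.5, 7.3]
width: 0.0352
grip_force: 32.3
```

```bash
python3 where.py
```

```text
t 31.00 jig mm [ 4.2 -1.4] z 77.2 tool y yaw 84.51 tilt [-5.3e-03  1.0e-04 -1.0e+00] Fjig [-2.42  0.25] Fz 7.35 w 0.0352 g 32.3
```

Emit:
step_arm --moves '[[[0.084,0,0.086,0,0,0,-0.4],[0.084,0,0.086,0,0,0,-0.4],[0.07,0,0.097,0,0,0,-0.4],[0.07,0,0.097,0,0,0,-0.4],[0.055,0,0.107,0,0,0,-0.4],[0.055,0,0.107,0,0,0,-0.4],[0,0,0,0,0,0,-0.4]]]'

```text
time: 31.88
eef_pos: [0.552, 0.1326, 0.0473]
tcp_rot: [0.048, 0.999, -0.0, -0.004]
ft_force: [-7.1, 1.2, 3.9]
width: 0.0351
grip_force: 34.3
```

```bash
python3 where.py
```

```text
t 31.88 jig mm [-17.1  -1.4] z 47.3 tool y yaw 84.51 tilt [-7.2e-03  2.0e-04 -1.0e+00] Fjig [-7.19  0.49] Fz 3.86 w 0.0351 g 34.3
```

Emit:
step_arm --moves '[[[0.05,0,0.094,0,0,0,-0.4],[0.04,0,0.094,0,0,0,-0.4],[0.015,0,0.07,0,0,0,-0.4],[0.015,0,0.07,0,0,0,-0.4],[0,0,0,0,0,0,-0.4]]]'

```text
time: 32.5
eef_pos: [0.5472, 0.1331, 0.0313]
tcp_rot: [0.048, 0.999, 0.0, -0.002]
ft_force: [-5.1, 1.9, 2.3]
width: 0.0349
grip_force: 35.3
```

```bash
python3 where.py
```

```text
t 32.50 jig mm [-21.9  -1.4] z 31.3 tool y yaw 84.49 tilt [-4.9e-03  3.0e-04 -1.0e+00] Fjig [-5.31  1.43] Fz 2.29 w 0.0349 g 35.3
```

Emit:
step_arm --moves '[[[0.02,0,0.04,0,0,0,-0.4],[0.01,0,0.04,0,0,0,-0.4],[0,0,0,0,0,0,-0.4]]]'

```text
time: 32.88
eef_pos: [0.5465, 0.1332, 0.0279]
tcp_rot: [0.048, 0.999, 0.0, -0.001]
ft_force: [-6.4, 1.2, 2.3]
width: 0.0346
grip_force: 35.5
```

```bash
python3 where.py; python3 asc.py 355 390 160 185
```

```text
t 32.88 jig mm [-22.5  -1.4] z 27.9 tool y yaw 84.49 tilt [-3.e-03  2.e-04 -1.e+00] Fjig [-6.47  0.58] Fz 2.32 w 0.0346 g 35.5
160 ....+############..######..........
161 .....###########...######..........
162 .....+##########...####+...........
163 ......#########+...###+............
164 .......########....RR##............
165 .......########+.RRRRR+............
166 ......g+#####+.RRRRRRR.............
167 .....ggg+###+..RRRRRR..............
168 ......ggg###+.RRR....+.............
169 .......gg###+.RR+....++..+.........
170 ........gg##..###+...+#............
171 .........gg#.+g###....#............
172 ..........gg+gg##+.....#...........
173 ..........+gggggg#.....##..........
174 .........++ggggg##+......+.........
175 ........+##ggggg##+g.....#Rb.......
176 .........####ggggggg.....RRRR......
177 ..........+###ggggggg.....RRR......
178 ...........+##ggggg.bR....RRRR.....
179 ............###g.RRRRRb....RRR.....
180 .............+#RRRRRRRR.....R......
181 ..............+RRRRRRRRR...........
182 ...............RRRRRRRR............
183 ................RRRRRRR+......#....
184 .................RRR...............
0 [[361.5, 178.3], [363.2, 177.6], [374.9, 173.2], [376.6, 172.6]]
0.005 [[361.7, 177.5], [363.4, 176.9], [375.1, 172.4], [376.7, 171.8]]
0.01 [[361.8, 176.7], [363.5, 176.1], [375.2, 171.6], [376.9, 171.0]]
0.015 [[361.9, 175.9], [363.6, 175.3], [375.4, 170.8], [377.1, 170.2]]
0.02 [[362.0, 175.1], [363.7, 174.4], [375.6, 170.0], [377.2, 169.3]]
0.03 [[362.3, 173.5], [364.0, 172.8], [375.9, 168.3], [377.6, 167.7]]
```

Emit:
step_arm --moves '[[[0.01,0,0.02,0,0,0,-0.4],[0,0,0.02,0,0,0,-0.4],[0,0,0,0,0,0,-0.4]]]'

```text
time: 33.3
eef_pos: [0.5463, 0.1332, 0.026]
tcp_rot: [0.048, 0.999, 0.0, -0.001]
ft_force: [-5.8, 1.4, 2.9]
width: 0.0346
grip_force: 35.6
```

```bash
python3 where.py
```

```text
t 33.30 jig mm [-22.8  -1.4] z 26.0 tool y yaw 84.49 tilt [-2.5e-03  2.0e-04 -1.0e+00] Fjig [-5.88  0.86] Fz 2.89 w 0.0346 g 35.6
```

Emit:
step_arm --moves '[[[0.02,0,0.014,0,0,0,-0.4],[0,0,0.014,0,0,0,-0.4],[0,0,0,0,0,0,-0.4]]]'

```text
time: 33.67
eef_pos: [0.5462, 0.1332, 0.0251]
tcp_rot: [0.048, 0.999, 0.0, -0.0]
ft_force: [-3.6, 1.1, 1.3]
width: 0.0352
grip_force: 35.5
```

```bash
python3 where.py
```

```text
t 33.67 jig mm [-22.9  -1.4] z 25.1 tool y yaw 84.49 tilt [-5.e-04  1.e-04 -1.e+00] Fjig [-3.69  0.74] Fz 1.26 w 0.0352 g 35.5
```

Emit:
step_arm --moves '[[[0.015,0,0.012,0,0,0,-0.4],[0,0,0.01,0,0,0,-0.4],[0,0,0,0,0,0,-0.4]]]'

```text
time: 34.05
eef_pos: [0.5461, 0.1332, 0.0244]
tcp_rot: [0.048, 0.999, 0.0, 0.0]
ft_force: [-2.6, 1.0, 0.2]
width: 0.0353
grip_force: 35.5
```

```bash
python3 where.py
```

```text
t 34.05 jig mm [-23.   -1.4] z 24.4 tool y yaw 84.49 tilt [ 0.001  0.    -1.   ] Fjig [-2.68  0.7 ] Fz 0.22 w 0.0353 g 35.5
```

Emit:
step_arm --moves '[[[0.01,0,0.012,0,0,0,-0.4],[0,0,0.01,0,0,0,-0.4],[0,0,0,0,0,0,-0.4]]]'

```text
time: 34.42
eef_pos: [0.5459, 0.1332, 0.0234]
tcp_rot: [0.048, 0.999, 0.0, 0.001]
ft_force: [1.9, 1.5, 0.5]
width: 0.0353
grip_force: 35.5
```

```bash
python3 where.py
```

```text
t 34.42 jig mm [-23.2  -1.4] z 23.4 tool y yaw 84.49 tilt [ 0.0018  0.     -1.    ] Fjig [1.77 1.68] Fz 0.47 w 0.0353 g 35.5
```

Emit:
step_arm --moves '[[[0,0,0.012,0,0,0,-0.4],[0,0,0.012,0,0,0,-0.4],[0,0,0,0,0,0,-0.4]]]'

```text
time: 34.8
eef_pos: [0.5456, 0.1332, 0.0221]
tcp_rot: [0.048, 0.999, 0.0, 0.001]
ft_force: [2.4, 2.0, 1.3]
width: 0.0351
grip_force: 35.4
```

```bash
python3 where.py
```

```text
t 34.80 jig mm [-23.4  -1.4] z 22.1 tool y yaw 84.48 tilt [ 0.0011  0.     -1.    ] Fjig [2.16 2.26] Fz 1.32 w 0.0351 g 35.4
```

Emit:
step_arm --moves '[[[0,0,0.012,0,0,0,-0.4],[0,0,0.012,0,0,0,-0.4],[0,0,0,0,0,0,-0.4]]]'

```text
time: 35.17
eef_pos: [0.5454, 0.1333, 0.0207]
tcp_rot: [0.048, 0.999, 0.0, 0.0]
ft_force: [1.6, 1.2, 1.8]
width: 0.0352
grip_force: 35.4
```

```bash
python3 where.py; python3 asc.py 355 390 160 180 | head -20
```

```text
t 35.17 jig mm [-23.7  -1.4] z 20.7 tool y yaw 84.50 tilt [ 5.e-04 -0.e+00 -1.e+00] Fjig [1.51 1.34] Fz 1.82 w 0.0352 g 35.4
160 ....####++#######..+#####..........
161 ....############...#####+..........
162 ....+#######+###...#####...........
163 .....##########+...####+...........
164 .....+#########...####+............
165 ......#########+..RRR#+............
166 .....gg########+.RRRR+.............
167 .....ggg######+RRRRRR..............
168 ......ggg###+.RRRRRRR..............
169 .......gg###..RRR....#+............
170 ........g###..RR+....##............
171 .........g#+.+###.....#............
172 ..........+..+#g#+....##...........
173 ..........+++gg#g+.....#+..........
174 .........+#gggggg+......#+.........
175 ........+###ggggg#+......RRR.......
176 .........####gggg#gg.....RRRR......
177 ..........###gggggggg....RRRR......
178 ...........+##gggg..b.....RRRR.....
179 ............+##+.RRRRRb....RRR.....
```

Emit:
step_arm --moves '[[[0,0,0.012,0,0,0,-0.4],[0,0,0.012,0,0,0,-0.4],[0,0,0,0,0,0,-0.4]]]'

```text
time: 35.6
eef_pos: [0.5451, 0.1333, 0.0194]
tcp_rot: [0.048, 0.999, 0.0, -0.0]
ft_force: [3.1, 1.3, 0.2]
width: 0.0351
grip_force: 35.3
```

```bash
python3 where.py
```

```text
t 35.60 jig mm [-23.9  -1.4] z 19.4 tool y yaw 84.48 tilt [-1.e-04  1.e-04 -1.e+00] Fjig [2.95 1.64] Fz 0.17 w 0.0351 g 35.3
```

Emit:
step_arm --moves '[[[0.004,0,0.012,0,0,0,-0.4],[0,0,0.012,0,0,0,-0.4],[0,0,0,0,0,0,-0.4]]]'

```text
time: 35.98
eef_pos: [0.545, 0.1333, 0.0184]
tcp_rot: [0.048, 0.999, 0.0, -0.0]
ft_force: [0.8, 0.9, 1.1]
width: 0.0353
grip_force: 35.4
```

```bash
python3 where.py
```

```text
t 35.98 jig mm [-24.1  -1.5] z 18.4 tool y yaw 84.49 tilt [-0.  0. -1.] Fjig [0.74 0.93] Fz 1.06 w 0.0353 g 35.4
```

Emit:
step_arm --moves '[[[0,0,0.012,0,0,0,-0.4],[0,0,0.01,0,0,0,-0.4],[0,0,0,0,0,0,-0.4]]]'

```text
time: 36.35
eef_pos: [0.545, 0.1333, 0.0182]
tcp_rot: [0.048, 0.999, -0.0, -0.0]
ft_force: [-2.2, 1.1, 9.6]
width: 0.0353
grip_force: 36.1
```

```bash
python3 where.py;python3 asc.py 355 390 160 180 | head -20
```

```text
t 36.35 jig mm [-24.1  -1.4] z 18.2 tool y yaw 84.50 tilt [-7.e-04 -1.e-04 -1.e+00] Fjig [-2.27  0.89] Fz 9.64 w 0.0353 g 36.1
160 ...+####++#######..+######++.......
161 ....############...######..........
162 ....+######+.###+..#####...........
163 .....###########...###++...........
164 .....+#########...####+............
165 ......#########+..#+##+............
166 ......g########++.RRR+.............
167 .....ggg#####++RRRRRR..............
168 ......gg####+.RRRRRRR..............
169 .......gg###+.RRR...+++..+.........
170 ........g###..RR.....##............
171 .........##+.++##.....#............
172 ..........#+.###g.....##...........
173 ..........+++gggg+....+#+..........
174 .........+#gggggg+......#+.........
175 ........+###gggg##.......bRR.......
176 .........####ggg##++.....RRRR......
177 ..........+###gggggg+....RRRR......
178 ...........+##gggg+.bb....RRRR.....
179 ............+##+bRRRRR.....RRR.....
```

Contact: the foot has met the board. I'll ease off the push, then open.

Emit:
step_arm --moves '[[[0,0,-0.014,0,0,0,-0.35],[0,0,0,0,0,0,-0.2],[0,0,0,0,0,0,-0.05],[0,0,0,0,0,0,0.1],[0,0,0,0,0,0,0.25],[0,0,0,0,0,0,0.25]]]'

```text
time: 37.15
eef_pos: [0.5446, 0.1332, 0.0176]
tcp_rot: [0.048, 0.999, -0.0, -0.0]
ft_force: [1.0, 0.4, 0.2]
width: 0.0535
grip_force: 0.0
```

```bash
python3 where.py;python3 asc.py 355 390 160 180 | head -20
```

```text
t 37.15 jig mm [-24.4  -1.5] z 17.6 tool y yaw 84.49 tilt [-8.e-04 -1.e-04 -1.e+00] Fjig [0.94 0.52] Fz 0.20 w 0.0535 g 0.0
160 ...#############+....#####+........
161 ..+#############....+#####.........
162 ..+#######+####+....####+..........
163 ...######+.####.....####+..........
164 ...###########+.....###+...........
165 ....#########+++....###+...........
166 ....+########gg#.RRRR##+...........
167 .....#########+RRRRRRR#............
168 ......####+++RRRRRRRR.+............
169 ......+###+.RRRRR....+#..+.........
170 .......###++RRRR.....+#............
171 .......+##.+#++##.....#............
172 ........++.+gg###.....##...........
173 ...........gggggg.....+##..........
174 .........++gggggg+......#+.........
175 ........+##ggggg##.......bRR.......
176 .........####ggg##++.....RRRR......
177 ..........+###gggggg.....RRRR......
178 ...........+##gggg+.b.....RRRR.....
179 ............+##+bRRRRR.....RRR.....
```

Emit:
step_arm --moves '[[[0,0,-0.1,0,0,0,0.4],[0,0,-0.5,0,0,0,0.4],[0,0,-0.9,0,0,0,0.4],[0,0,-0.9,0,0,0,0.4],[0.9,0,-0.5,0,0,0,0.4],[0.9,0.3,0,0,0,0,0.4],[0,1,0,0,0,0,0.4],[0,1,0,0,0,0,0.4],[0,1,0,0,0,0,0.4],[0,1,0,0,0,0,0.4],[0,0,0,0,0,0,0.4]]]'

```text
time: 38.58
eef_pos: [0.4758, 0.3585, 0.1632]
tcp_rot: [0.046, 0.999, 0.0, 0.0]
ft_force: [0.5, -0.5, 0.1]
width: 0.0595
grip_force: 0.0
```

```bash
python3 where.py; python3 asc.py 335 390 150 190 | head -40; python3 - <<'E'
from h import *
a=np.radians(-5.5); J=np.array([.5691,.1324]); c=np.array([[np.cos(a),np.sin(a)],[-np.sin(a),np.cos(a)]])
for n,(x0,x1,y0,y1) in (("top",(230,265,190,206)),("scene",(355,390,155,175))):
    p=camera(n); I=p['color'].astype(float)
    S=I[y0:y1,x0:x1]; w=np.clip(S[...,2]-S[...,:2].max(2)-60,0,None)
    ys,xs=np.mgrid[y0:y1,x0:x1]; q=((w*xs).sum()/w.sum(),(w*ys).sum()/w.sum()); print(n,np.round(q,2))
    for z in (.04,.047,.055): print(z,np.round(ray(p,q,z),4))
    for l in("clip_bar","clip_foot","board","board_front"): print(l,[(round(d['p'],2),np.round(1000*c@(np.array(d['at'])[:2]-J)),round(d['at'][2],3)) for d in spot_point(p,l) if abs(d['at'][1]-.13)<.05])
E
```

```text
t 38.58 jig mm [-114.6  216.1] z 163.2 tool y yaw 84.71 tilt [ 6.e-04  6.e-04 -1.e+00] Fjig [ 0.55 -0.47] Fz 0.11 w 0.0595 g 0.0
150 .......................................................
151 .......................................................
152 .......................................................
153 .......................................................
154 .......................................................
155 .......................................................
156 .......................................................
157 .......................................................
158 .......................................................
159 .......................................................
160 .......................................................
161 .......................................................
162 .......................................................
163 .......................................................
164 ..................................g....................
165 .................................ggg...R...............
166 .......
[... 1304 characters left out ...]
....
188 .........g..................................#+...b.....
189 ..........g............................................
top [246.23 198.57]
0.04 [0.551  0.1348 0.04  ]
0.047 [0.5502 0.1336 0.047 ]
0.055 [0.5493 0.1323 0.055 ]
clip_bar [(0.55, array([-17.,  -3.]), 0.045), (0.26, array([33.,  1.]), 0.017)]
clip_foot [(0.67, array([-3., -2.]), 0.022)]
board []
board_front [(0.89, array([33., -2.]), 0.013)]
scene [371.14 167.81]
0.04 [0.5438 0.1398 0.04  ]
0.047 [0.5482 0.1352 0.047 ]
0.055 [0.5533 0.13   0.055 ]
clip_bar [(0.63, array([-22.,  -4.]), 0.046)]
clip_foot [(0.62, array([-1., -1.]), 0.023)]
board [(0.59, array([-23.,  -2.]), 0.016)]
board_front [(0.71, array([33., -3.]), 0.016)]
```

```bash
python3 -c "
from workcell import finish_job; print(finish_job())"
```

```text
the job is handed in; nothing more can be done
None
```

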